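# Sweep the purple stones into the white tray

## Robot

A 7-joint arm with a two-finger parallel gripper is mounted at the origin on the work surface. World frame = base frame: x ahead of the robot, y to its left, z up, the work surface at z = 0. Lengths are in m, angles in rad, forces in N, time in s.
With the tool pointing down it reaches from about 0.425 to 0.875 m from the base axis. Payload 8.4 kg.
Tool frame: the origin (TCP) lies midway between the tips of the shut fingers; the grasp point (between the pads) lies 19 mm behind it; z points along the fingers, y is the line along which they close (so a half turn about z gives the same grasp; the last joint's range is limited). The gripper opens to 87 mm and grips with 3 to 60 N. Pads are 19 mm wide; open, the fingers measure 117 mm over their backs; the gripper's body (75 mm by 190 mm) begins 51 mm behind the grasp point.
Start: joints at [-1.339, 0.333, 0.04, 1.465, -0.013, 1.343, -0.059], TCP at [0.211, 0.615, 0.223] pointing down, gripper open.
Joint ranges: [-2.58, 2.58], [-0.38, 2.09], [-1.3, 1.39], [0.25, 2.4], [-1.5, 4.64], [0.08, 2.09], [-2.65, 2.65]. Speed limits (rad/s): [2.22, 2.22, 2.79, 2.79, 3.14, 3.14, 3.14].

## Interface

Orientations are given as a 3x3 rotation matrix whose columns are the frame's x, y, z axes.
In Python, from rig import robot, hand, planner, optics, ticket, status gives the robot as it stands. Calls block until the motion is done:
- robot.move_ptp(position, orientation): joint-space move of the TCP to a pose.
- robot.line_to(position, frame=None, feed=0.15): straight line of the TCP; frame=None keeps the orientation; feed is the mean speed in m/s.
- robot.move_joints(angles): joint-space move.
- hand.grip(opening): finger opening in m; the grip force is fixed at half the most; returns when the fingers have stopped.
- robot.hold(seconds).
- planner.solve_ik(position, orientation): joint angles nearest the present ones, or None.
- optics.get_image(name): name is "scene" or "top"; returns a dict with "color" (384x512x3 uint8, blue, green, red), "camera_matrix" (3x3 intrinsics, pixels), "world_to_cam" (4x4, takes a point from world to camera coordinates). Camera axes: x right, y up, looking along -z (the intrinsics and any distortion apply to the point x, -y, -z); pixel columns grow to the right and rows downward; lengths in m; the calibration is good to about 2 mm. A picture is of the moment at which its call begins. There is no depth.
A pose or a line that the arm cannot do raises robot.MotionError and nothing moves.
- ticket.hand_in(): hands the job in, once; it reports no verdict.
Readings, each from a call of its own:
- status.get_clock(): time.
- status.get_joint_pos(): joint angles.
- status.get_dq(): joint speeds.
- status.get_tau(): joint torques, N m.
- status.get_position(): TCP position.
- status.get_orientation(): TCP orientation.
- status.get_force(): force on the tool from outside, world axes, zero at the start.
- status.get_ft_torque(): the same for the moment, N m.
- status.get_grip_width(): finger opening in m.
Only numpy, scipy, OpenCV 4.12 (cv2) and the standard library are available. Lean on these libraries where they do the work, as an engineer would, in place of code of your own. Each camera call takes 0.05 s, during which the arm holds its last target. There are 200 camera calls.

## Task

Sweep the three purple stones across the sorting board and over its edge into the empty white tray beside it, so that all three end up lying still in that tray. Push them with the fingers; do not pick any of them up. Leave the yellow stone, the standing crystal and the jar where they are.

Things in the scene. Friction and masses are not known exactly. Their poses are not given: they have to be found in the camera images.
- board: fixed light-grey raised sorting board with a wooden edge, 300 mm (its x) by 220 mm (its y), top surface 30 mm above the counter, no rim; origin at the centre of its underside, on the counter; z up. It stands at a different place and yaw each time. The stones and the crystal lie in five lanes 55 mm apart along its x; each lane runs along its y and holds just one thing, within 60 mm of the middle
- white_tray: fixed white open catch tray, 300 mm (x) by 120 mm (y), walls 4 mm thick and 14 mm high, floor 4 mm thick, parallel to the board and with 1 mm between them, along one of the board's two long edges (+y or -y side, which one changes); origin at the centre of its underside, on the counter; z up. Its rim lies 16 mm below the board's top, so a stone pushed past the board's edge drops into it
- black_tray: the same tray in black, along the board's other long edge; origin as for the white tray
- purple_a: loose purple stone on the board, cut as a step-cut octagon: 26 mm across the flats, 28 mm across the corners, 18 mm high, about 30 g, flat bottom (it slides and does not roll); origin at its centre, 9 mm above what it lies on; z up at the start
- purple_b: loose purple stone on the board, cut as a step-cut octagon: 26 mm across the flats, 28 mm across the corners, 18 mm high, about 30 g, flat bottom (it slides and does not roll); origin at its centre, 9 mm above what it lies on; z up at the start
- purple_c: loose purple stone on the board, cut as a step-cut octagon: 26 mm across the flats, 28 mm across the corners, 18 mm high, about 30 g, flat bottom (it slides and does not roll); origin at its centre, 9 mm above what it lies on; z up at the start
- yellow_gem: loose yellow stone on the board (bystander), cut as a step-cut octagon: 26 mm across the flats, 28 mm across the corners, 18 mm high, about 30 g, flat bottom (it slides and does not roll); origin at its centre, 9 mm above what it lies on; z up at the start
- crystal: loose pale ice-blue six-sided crystal point standing on the board (bystander), 26 mm across, 52 mm high with a pointed top; origin at the centre of its underside; z up
- jar: small closed glass jar with a brass cap (bystander), 44 mm across, 50 mm high, on the counter past the board's far edge; origin at the centre of its underside; z up
Mind the look-alikes: they are no part of the job. Leave any green or pink look-alike of the purple_a alone.

How it is judged:
At the end, for the whole second after the job is handed in: All three purple stones lie at rest (slower than 0.05 m/s) inside the white tray (centres within its walls and lower than 28 mm above the counter); the yellow stone, the crystal and the jar are within 15 mm of where they started and within 0.2 rad of upright (x of purple_a in the frame of white_tray between -0.142 and 0.142 m and y of purple_a in the frame of white_tray between -0.056 and 0.056 m and height (world z) of each of purple_a, purple_b, purple_c below 0.028 m and linear speed of each of purple_a, purple_b, purple_c below 0.05 m/s and x of purple_b in the frame of white_tray between -0.142 and 0.142 m and y of purple_b in the frame of white_tray between -0.056 and 0.056 m and x of purple_c in the frame of white_tray between -0.142 and 0.142 m and y of purple_c in the frame of white_tray between -0.056 and 0.056 m and distance of each of yellow_gem, crystal, jar from where it was at the start of the episode below 0.015 m and angle between each of yellow_gem, crystal, jar's own z axis and vertical below 0.2 rad); the robot touches nothing.
It fails at once if the yellow gem is shifted by more than 15 mm or tipped by more than 0.2 rad (distance of yellow_gem from where it was at the start of the episode above 0.015 m or angle between yellow_gem's own z axis and vertical above 0.2 rad).
It fails at once if the crystal is shifted by more than 15 mm or tipped by more than 0.2 rad (distance of crystal from where it was at the start of the episode above 0.015 m or angle between crystal's own z axis and vertical above 0.2 rad).
It fails at once if the jar is shifted by more than 15 mm or tipped by more than 0.2 rad (distance of jar from where it was at the start of the episode above 0.015 m or angle between jar's own z axis and vertical above 0.2 rad).
It fails at once if a purple stone is lifted more than 15 mm off the board (height (world z) of any of purple_a, purple_b, purple_c above 0.054 m).
It fails at once if a purple stone is carried through the air, out more than 45 mm beyond the board's edge at the height of the board ((height (world z) of purple_a above 0.036 m and (y of purple_a in the frame of board above 0.155 m or y of purple_a in the frame of board below -0.155 m)) or (height (world z) of purple_b above 0.036 m and (y of purple_b in the frame of board above 0.155 m or y of purple_b in the frame of board below -0.155 m)) or (height (world z) of purple_c above 0.036 m and (y of purple_c in the frame of board above 0.155 m or y of purple_c in the frame of board below -0.155 m))).
It also fails if it takes over 54 s, if anything falls off the work surface, if the arm or the gripper's body presses on something with over 40 N, if the wrist force passes 120 N, or if a joint passes its speed limit or range.

## Working session

There is one attempt and no reset: what is moved stays moved. The work goes in short steps, each a Python script; the robot and the scene stay as the last script left them, time stands still between calls to the robot, and variables do not carry over. Pictures are saved under pics/ and viewed, on a budget of 10 in all, crops included, one or two more only if the job needs it, and the job is handed in when it is done.

```bash
mkdir -p pics; ls
python3 - <<'E'
from rig import optics,status
import cv2,numpy as np
for n in("top","scene"):
    d=optics.get_image(n);cv2.imwrite(f"pics/{n}0.png",d["color"]);np.savez(f"pics/{n}0.npz",**{k:v for k,v in d.items()})
    print(n,d.keys(),np.round(d["camera_matrix"],1).tolist(),np.round(d["world_to_cam"],3).tolist())
print(status.get_clock())
E
```

```text
pics
top dict_keys(['color', 'camera_matrix', 'world_to_cam']) [[365.3, 0.0, 255.5], [0.0, 365.3, 197.6], [0.0, 0.0, 1.0]] [[0.014, -1.0, 0.0, 0.007], [0.978, 0.013, 0.208, -0.578], [-0.208, -0.003, 0.978, -0.59], [0.0, 0.0, 0.0, 1.0]]
scene dict_keys(['color', 'camera_matrix', 'world_to_cam']) [[497.8, 0.0, 261.5], [0.0, 497.8, 197.5], [0.0, 0.0, 1.0]] [[-0.491, 0.871, 0.003, 0.267], [-0.664, -0.376, 0.646, 0.318], [0.564, 0.315, 0.764, -1.349], [0.0, 0.0, 0.0, 1.0]]
0.1
```

View pics/top0.png

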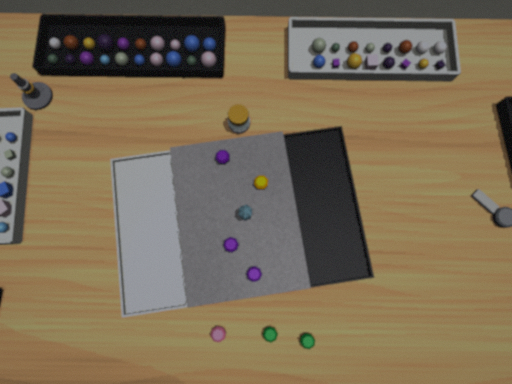

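View pics/scene0.png

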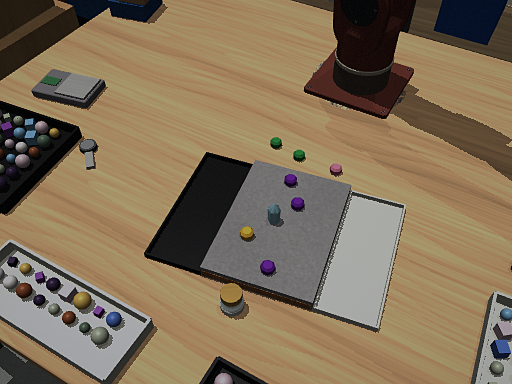

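Candidates for the purple stones in top view are (222,157), (231,244) and (254,274). The look-alikes are pink (218,333) and green (270,334) and (307,341), off the board in front of it, plus small gems in the display trays. Yellow is at (261,182), the crystal at (245,212) and the jar at (238,118). The white tray is on the left, +y world. Next is a close crop to check the choice and measure.

```bash
cat > h.py <<'E'
import numpy as np,cv2
def load(n):
    d=np.load(f"pics/{n}.npz");return d["color"],d["camera_matrix"],d["world_to_cam"]
def ray(K,T,uv,z):
    p=np.linalg.solve(K,[uv[0],uv[1],1]);d=T[:3,:3].T@(p*[1,-1,-1]);c=-T[:3,:3].T@T[:3,3]
    return c+d*(z-c[2])/d[2]
def blobs(img,lo,hi,mina=25):
    m=cv2.inRange(cv2.cvtColor(img,cv2.COLOR_BGR2HSV),lo,hi)
    n,_,s,c=cv2.connectedComponentsWithStats(m)
    return [(c[i],s[i][4]) for i in range(1,n) if s[i][4]>=mina]
E
python3 - <<'E'
from h import *
for n,box in(("top0",(100,110,380,320)),("scene0",(130,140,420,330))):
    img,K,T=load(n);x0,y0,x1,y1=box
    cv2.imwrite(f"pics/{n}c.png",cv2.resize(img[y0:y1,x0:x1],None,fx=2.75,fy=2.75,interpolation=cv2.INTER_CUBIC))
    for nm,lo,hi in(("pur",(125,110,50),(155,255,255)),("yel",(22,150,90),(32,255,255))):
        for c,a in blobs(img,lo,hi): 
            if x0<c[0]<x1 and y0<c[1]<y1: print(n,nm,c.round(1),a,ray(K,T,c,.039).round(4))
E
```

```text
top0 pur [222.1 156.5] 148 [0.6613 0.0788 0.039 ]
top0 pur [230.4 244.3] 155 [0.4965 0.0586 0.039 ]
top0 pur [253.6 273.5] 162 [0.4458 0.0163 0.039 ]
top0 yel [260.6 181.7] 130 [0.6131 0.0058 0.039 ]
scene0 pur [290.5 178.4] 93 [0.4464 0.0155 0.039 ]
scene0 pur [297.2 202. ] 102 [0.4981 0.0575 0.039 ]
scene0 pur [267.2 265.8] 139 [0.6626 0.0783 0.039 ]
scene0 yel [246.6 229.9] 60 [0.6103 0.0032 0.039 ]
```

View pics/top0c.png

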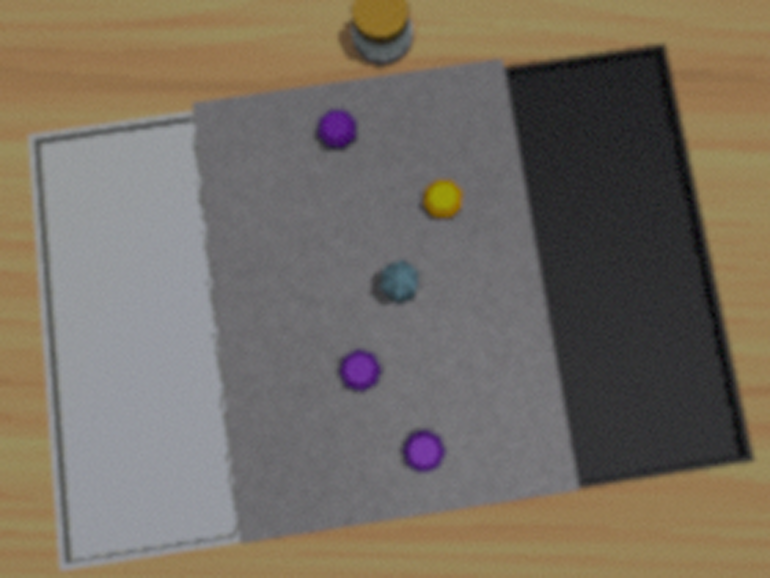

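The crop confirms three purple octagons on the board at crop px (337,129), (360,370) and (423,451). Yellow is at (443,198) and the crystal base about (398,285). The board corners are (193,103), (503,61), (580,488) and (240,543), with the white tray to the left. Both cameras agree on the stones to 1–2 mm.

```bash
cat > geo.py <<'E'
from h import *
img,K,T=load("top0")
C=np.array([(193,103),(503,61),(580,488),(240,543)])/2.75+[100,110]
W=np.array([ray(K,T,c,.03)[:2] for c in C])  # TL=+x+y, TR=+x-y, BR=-x-y, BL=-x+y
e=(W[0]-W[3])+(W[1]-W[2]); yaw=np.arctan2(e[1],e[0]); o=W.mean(0)
ux=np.array([np.cos(yaw),np.sin(yaw)]); uy=np.array([-ux[1],ux[0]])
S={"far":(.6620,.0785),"mid":(.4973,.058),"near":(.4461,.0159),"yel":(.6117,.0045)}
S={k:np.array(v) for k,v in S.items()}
B=lambda p:np.array([(p-o)@ux,(p-o)@uy])
w=lambda b:o+b[0]*ux+b[1]*uy
R=np.array([[uy[0],-ux[0],0],[uy[1],-ux[1],0],[0,0,-1]])   # tool x=+uy, y=-ux? checked below
R=np.column_stack([np.r_[uy,0],np.r_[ux,0],[0,0,-1.]])
E
python3 - <<'E'
from geo import *
from rig import planner,status
print("sizes",[round(float(np.linalg.norm(W[i]-W[i-1])),4) for i in range(4)],"o",o.round(4),"yaw",yaw,"det",np.linalg.det(R))
for k,p in S.items(): print(k,B(p).round(4))
print("crystal",B(ray(K,T,np.array([398,285])/2.75+[100,110],.03)[:2]).round(4))
print(status.get_orientation().round(2).tolist())
for s in(1,-1):
  Rs=R@np.diag([s,s,1])
  for k in("far","mid","near"):
    b=B(S[k])
    for y in(b[1]-.045,.116):
      for z in(.036,.13):
        q=planner.solve_ik(np.r_[w([b[0],y]),z],Rs); print(s,k,w([b[0],y]).round(3),z,None if q is None else np.round(q,2))
E
```

```text
sizes [0.2991, 0.2196, 0.2963, 0.2208] o [0.5514 0.0475] yaw 0.16463649837106903 det 0.9999999999999999
far [0.1142 0.0125]
mid [-0.0516  0.0193]
near [-0.109  -0.0139]
yel [ 0.0525 -0.0523]
crystal [ 0.0006 -0.0134]
[[-0.95, 0.32, -0.0], [0.32, 0.95, -0.0], [-0.0, -0.0, -1.0]]
1 far [0.669 0.034] 0.036 [-0.58  0.6   0.63  1.63 -0.39  1.05  0.34]
1 far [0.669 0.034] 0.13 [-0.62  0.51  0.69  1.55 -0.34  1.21  0.3 ]
1 far [0.645 0.181] 0.036 [-0.76  0.58  0.57  1.63 -0.35  1.04  0.08]
1 far [0.645 0.181] 0.13 [-0.78  0.48  0.6   1.55 -0.29  1.2   0.04]
1 mid [0.505 0.014] 0.036 [-0.78  0.28  0.76  2.05 -0.25  0.9   0.27]
1 mid [0.505 0.014] 0.13 [-0.81  0.12  0.75  1.96 -0.09  1.09  0.15]
1 mid [0.481 0.153] 0.036 [-0.85  0.25  0.51  2.04 -0.15  0.9  -0.09]
1 mid [0.481 0.153] 0.13 [-0.89  0.11  0.53  1.95 -0.06  1.09 -0.17]
1 near [ 0.453 -0.028] 0.036 [-0.82  0.17  0.85  2.16 -0.16  0.88  0.29]
1 near [ 0.453 -0.028] 0.13 [-0.87 -0.03  0.84  2.07  0.03  1.09  0.12]
1 near [0.425 0.144] 0.036 [-0.9   0.12  0.5   2.16 -0.08  0.87 -0.18]
1 near [0.425 0.144] 0.13 [-0.93 -0.03  0.5   2.07  0.01  1.09 -0.27]
-1 far [0.669 0.034] 0.036 [-0.89  0.89  1.21  1.64 -0.88  1.24 -2.47]
-1 far [0.669 0.034] 0.13 [-0.89  0.75  1.21  1.56 -0.71  1.33 -2.58]
-1 far [0.645 0.181] 0.036 [ 0.4   0.81 -1.1   1.56  0.75  1.24  2.48]
-1 far [0.645 0.181] 0.13 [ 0.39  0.69 -1.1   1.48  0.62  1.35  2.56]
-1 mid [0.505 0.014] 0.036 [-1.12  0.5   1.23  2.06 -0.57  0.99 -2.57]
-1 mid [0.505 0.014] 0.13 None
-1 mid [0.481 0.153] 0.036 [ 0.54  0.45 -1.09  1.97  0.47  1.    2.53]
-1 mid [0.481 0.153] 0.13 None
-1 near [ 0.453 -0.028] 0.036 [-1.14  0.31  1.25  2.17 -0.37  0.91 -2.64]
-1 near [ 0.453 -0.028] 0.13 None
-1 near [0.425 0.144] 0.036 [ 0.58  0.29 -1.09  2.1   0.32  0.93  2.62]
-1 near [0.425 0.144] 0.13 None
```

Measured sides are 299, 220, 296 and 221 mm, and the lane x positions come out near −109, −52, 0, 52 and 114 mm, so the geometry fits. I'll push each stone with the fingers 12 mm apart as a cradle, starting with the far one.

```bash
cat > push.py <<'E'
import sys
from geo import *
from rig import robot,hand,status,optics
def push(k):
    b=B(S[k]); P=lambda y,z:np.r_[w([b[0],y]),z]
    robot.move_ptp(P(b[1]-.042,.13),R)
    robot.line_to(P(b[1]-.042,.036),feed=.12)
    robot.line_to(P(.112,.036),feed=.06)
    f=status.get_force()
    robot.line_to(P(.095,.036),feed=.1)
    robot.line_to(P(.095,.13),feed=.15)
    print(k,"force",np.round(f,1),"clock",status.get_clock())
E
python3 - <<'E'
from push import *
hand.grip(.012); print(status.get_grip_width())
push("far")
robot.move_ptp(np.r_[w([-.0516,-.0227]),.13],R)
cv2.imwrite("pics/a1.png",cv2.resize(optics.get_image("scene")["color"][120:340,120:430],None,fx=2.4,fy=2.4))
E
```

```text
0.012036438060334066
far force [ 1.  -0.7 -0.5] clock 8.6333
```

View pics/a1.png

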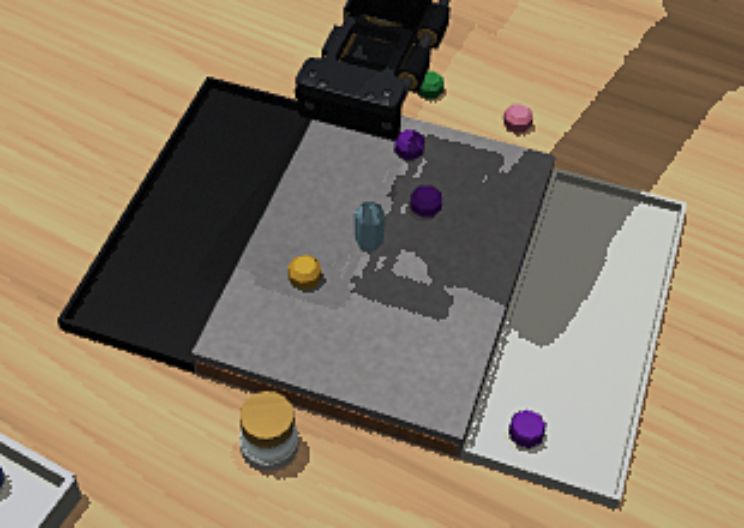

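The far stone lies flat in the white tray at crop (527,428). Yellow (305,270), the crystal (369,226) and the jar are untouched, and the other two purples are still in place. I'll push those next.

Run:
```python
from push import *
push("mid"); push("near")
robot.move_ptp([.211,.615,.223],R)
K0,c0={},0
for n in("top","scene"):
    d=optics.get_image(n);img=d["color"];K2,T2=d["camera_matrix"],d["world_to_cam"]
    for nm,lo,hi,z in(("pur",(125,110,50),(155,255,255),.013),("yel",(22,150,90),(32,255,255),.039)):
        for c,a in blobs(img,lo,hi):
            p=B(ray(K2,T2,c,z)[:2])
            if abs(p[0])<.16 and abs(p[1])<.24: print(n,nm,a,p.round(4),"tray y",round(p[1]-.171,4))
    cv2.imwrite(f"pics/b_{n}.png",cv2.resize(img[100:330,90:430],None,fx=2.2,fy=2.2))
print(status.get_clock(),status.get_force())
```

```text
mid force [0.1 0.7 0.1] clock 14.175
near force [-0.5  0.5  0.1] clock 19.8417
top pur 127 [0.1178 0.1544] tray y -0.0166
top pur 140 [-0.0529  0.1542] tray y -0.0168
top pur 149 [-0.1114  0.1546] tray y -0.0164
top yel 128 [ 0.0543 -0.0515] tray y -0.2225
scene pur 89 [-0.1131  0.1529] tray y -0.0181
scene pur 104 [-0.0538  0.1523] tray y -0.0187
scene pur 138 [0.1167 0.1528] tray y -0.0182
scene yel 60 [ 0.0509 -0.0533] tray y -0.2243
21.9083 [-0.15961015  0.4060228   0.08305669]
```

View pics/b_scene.png

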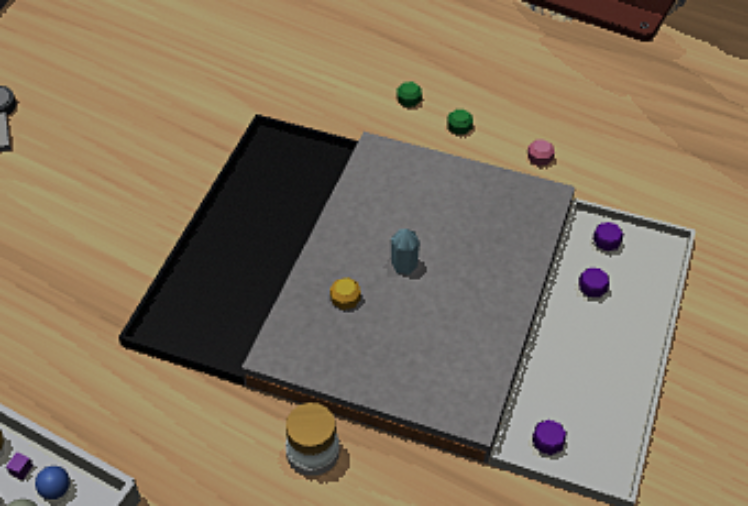

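View pics/b_top.png

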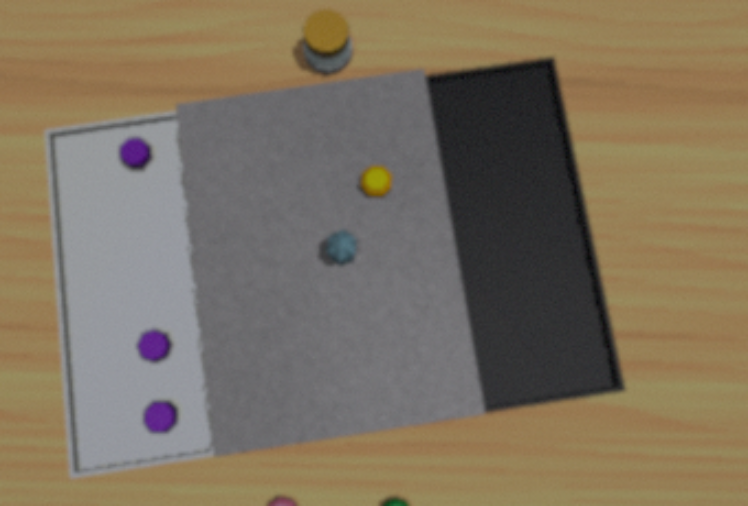

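All three purples lie flat in the white tray, at scene crop (608,236), (594,282) and (549,436). Yellow, the crystal and the jar are where they were, and the arm is clear.

```bash
python3 -c "
from rig import ticket;ticket.hand_in()"
```

```text
the job is handed in; nothing more can be done
```

I swept the three purple stones, one lane at a time, over the board's +y edge into the white tray, and handed the job in after about 22 s of robot time. The fingers were 12 mm apart and acted as a cradle, and nothing was picked up.

- **Purple stones:** both cameras show all three lying flat in the tray. They are at tray x ≈ +0.117, −0.053 and −0.112 m and tray y ≈ −0.017 m, well inside the limits. The cameras agree to about 2 mm.
- **Bystanders:** the yellow stone is within about 2 mm of its start. The crystal and jar were checked only by eye and look unmoved and upright.
- **Robot:** the arm is back near its start, clear of everything, and force readings stayed under about 1.5 N when sampled at the end of each push.

No check failed. I did not measure the stones' speed directly; the first one showed no visible movement between pictures. The hand-in gave no verdict.

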